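Sweep the grommets into the parts case

ROBOT

A 6-joint arm with a two-finger parallel gripper is mounted at the origin on the work surface. World frame = base frame: x ahead of the robot, y to its left, z up, the work surface at z = 0. Lengths are in m, angles in rad, forces in N, time in s.
With the tool pointing down it reaches from about 0.275 to 0.85 m from the base axis. Payload 5.2 kg.
Tool frame: the origin (TCP) lies at the very end of the fingers, on their centre line; the grasp point (between the pads) lies 19 mm behind it (bot.pinch_z is the distance from the TCP to the grasp point, in m); z points along the fingers, y is the line along which they close (so a half turn about z gives the same grasp; the last joint's range is limited). The gripper opens to 85 mm and grips with 20 to 120 N. Pads are 22 mm wide; open, the fingers measure 114 mm over their backs; the gripper's body (76 mm by 85 mm) begins 54 mm behind the grasp point. The pads swing forward as they close: fully open they stand 13 mm farther back than shut.
Start: joints at [1.038, 0.259, 1.535, -0, 1.348, -0.203], TCP at [0.178, 0.52, 0.231] pointing down, gripper open.
Joint ranges: [-3.14, 3.14], [-0.91, 2.08], [0.19, 2.58], [-1.22, 4.36], [0.22, 2.71], [-3.12, 3.12]. Speed limits (rad/s): [2.57, 2.57, 3.14, 3.14, 3.14, 3.14].

INTERFACE

Orientations are given as a rotation vector (axis times angle).
In Python, from cell import bot, status, viewer, order gives the robot as it stands. The module is installed in compiled form; this text tells all that it offers. Calls block until the motion is done:
- bot.reach(position, orientation): joint-space move of the TCP to a pose.
- bot.movel(position, v=0.15, orientation=None, max_force=None): straight line of the TCP; orientation=None keeps the orientation; v is the mean speed in m/s. With max_force (N) it stops when the force on the tool has changed by that much, and returns True; else False.
- bot.set_joints(angles): joint-space move.
- bot.open_gripper() and bot.gripper_close(): open the fingers fully, or close them until they stop; the grip force is fixed at half the most.
- bot.pause(seconds).
- bot.solve_ik(position, orientation): joint angles nearest the present ones, or None.
- status.get_state(): the state.
- viewer.read_camera(name): name is "scene" or "side" or "wrist"; returns a dict with "frame" (480x640x3 uint8, red, green, blue), "fx", "fy", "cx", "cy" (pixels), "rvec" (rotation vector, rad) and "tvec" (3), from world to camera coordinates, as OpenCV has them. Camera axes: x right, y down, z forward; pixel columns grow to the right and rows downward; lengths in m; the calibration is good to about 2 mm. A picture is of the moment at which its call begins. There is no depth.
A pose or a line that the arm cannot do raises bot.MotionError and nothing moves.
- order.finish_job(): hands the job in; it is judged then, once.
The state is a dict: "clock": time; "joints": joint angles; "dq": joint speeds; "joint_torque": joint torques, N m; "ee_pos": TCP position; "orientation": TCP orientation; "wrist_force": force on the tool from outside, world axes, zero at the start; "wrist_torque": the same for the moment, N m; "finger_gap": opening from 0.0 (shut) to 1.0 (fully open); "gripper_force": force on a finger pad.
Only numpy, scipy, OpenCV 4.12 (cv2) and the standard library are available. Lean on these libraries where they do the work, as an engineer would, in place of code of your own. Each camera call takes 0.05 s, during which the arm holds its last target. There are 200 camera calls.

TASK

Sweep the three loose brass grommets across the aluminium clipboard with your fingertips and over its open edge, so that all three end up lying in the open trough of the black parts case. Push them along only: do not pick any up and do not let one fall on the counter. Leave the steel pipe clamp standing on the clipboard, and everything else on the counter, where it is.

Things in the scene. Friction and masses are not known exactly. Their poses are not given: they have to be found in the camera images.
- case: black plastic parts case fixed flat on the counter; origin on the counter under the clipboard's centre; x points from the trough to the back, z up. Its shut part (x -101 to +105, y -168 to +168 mm, 30 mm high) carries the clipboard; the open trough runs along its -x side
- board (a point): centre of the fixed, flat aluminium clipboard's top, 34 mm above the counter; axes as case. It spans x +-105, y +-165 mm, without rims; its -x edge is the open edge over the trough. A spring clip up to 15 mm high fills x +-55, y +119 to +165. Grommets and clamp start in four lanes 68 mm apart along y, in any order, x -30 to +35: a straight push along -x meets nothing else
- trough (a point): centre of the trough's grey inner floor, 4 mm above the counter; axes as case. Open above, inside x +-43.5, y +-165 mm; outer walls 3 mm thick, tops 30 mm above the counter (4 mm below the clipboard's top). The clipboard's open edge is flush with its +x side: a grommet pushed over it drops in, 30 mm down
- grommet1: brass grommet (a flat ring, 28 mm outside, 13 mm hole, 10 mm thick, about 40 g) lying flat on the clipboard; origin at the centre of its underside, so 10 mm below its top; it slides and may turn over as it falls into the trough, which does not matter
- grommet2: brass grommet, same as grommet1
- grommet3: brass grommet, same as grommet1
- clamp: bystander: steel pipe clamp, a loose 40 mm ring 20 mm high with two bolted ears, 68 mm long over the ears (along its x, roughly along the case's x); stands on the clipboard in one of the lanes, origin at the centre of its underside
- jar: bystander: glass jar with steel screw lid, full of grommets, 76 mm across, 106 mm high, on the counter; origin at its underside
- awl: bystander: awl with wooden handle, lying, 158 mm long, 28 mm high; origin underneath, where handle and blade meet
- spanner: bystander: steel spanner lying flat on the counter
- tin: bystander: green-banded tin, 64 mm across, 75 mm high; origin at its underside
- mug: bystander: blue mug, 80 mm across, 95 mm high; origin at its underside
- level: bystander: yellow spirit level standing on edge behind the case, 230 mm long, 22 mm wide, 45 mm high; origin at its underside

How it is judged:
At the end, for the whole second after the job is handed in: All three grommets lie at rest inside the trough, their origins less than 26 mm above its floor and within its walls; the pipe clamp still stands on the clipboard within 10 mm of where it was (x of grommet1 in the frame of trough between -0.045 and 0.045 m and y of grommet1 in the frame of trough between -0.167 and 0.167 m and z of grommet1 in the frame of trough between -0.01 and 0.026 m and linear speed of each of grommet1, grommet2, grommet3 below 0.02 m/s and x of grommet2 in the frame of trough between -0.045 and 0.045 m and y of grommet2 in the frame of trough between -0.167 and 0.167 m and z of grommet2 in the frame of trough between -0.01 and 0.026 m and x of grommet3 in the frame of trough between -0.045 and 0.045 m and y of grommet3 in the frame of trough between -0.167 and 0.167 m and z of grommet3 in the frame of trough between -0.01 and 0.026 m and distance of clamp from where it was at the start of the episode below 0.01 m and angle between clamp's own z axis and vertical below 0.1 rad); the robot touches nothing.
It fails at once if a grommet was lifted off the clipboard (more than 15 mm above it) (z of any of grommet1, grommet2, grommet3 in the frame of board above 0.015 m).
It fails at once if a grommet went over the side, on to the counter ((z of grommet1 in the frame of board below -0.012 m and (x of grommet1 in the frame of trough above 0.06 m or x of grommet1 in the frame of trough below -0.06 m or y of grommet1 in the frame of trough above 0.175 m or y of grommet1 in the frame of trough below -0.175 m)) or (z of grommet2 in the frame of board below -0.012 m and (x of grommet2 in the frame of trough above 0.06 m or x of grommet2 in the frame of trough below -0.06 m or y of grommet2 in the frame of trough above 0.175 m or y of grommet2 in the frame of trough below -0.175 m)) or (z of grommet3 in the frame of board below -0.012 m and (x of grommet3 in the frame of trough above 0.06 m or x of grommet3 in the frame of trough below -0.06 m or y of grommet3 in the frame of trough above 0.175 m or y of grommet3 in the frame of trough below -0.175 m))).
It fails at once if the pipe clamp was moved by more than 10 mm (distance of clamp from where it was at the start of the episode above 0.01 m).
It fails at once if a bystander on the counter was moved by more than 15 mm (distance of any of jar, awl, spanner, tin, mug, level from where it was at the start of the episode above 0.015 m).
It also fails if it takes over 48 s, if anything falls off the work surface, if the arm or the gripper's body presses on something with over 40 N, if the wrist force passes 120 N, or if a joint passes its speed limit or range.

## Working session

There is one attempt and no reset: what is moved stays moved. The work goes in short steps, each a Python script; the robot and the scene stay as the last script left them, time stands still between calls to the robot, and variables do not carry over. Pictures are saved under pics/ and viewed, at most 10 in all, crops included, and the job is handed in when it is done.

```bash
mkdir -p pics; cat > h.py <<'E'
import numpy as np, cv2
from cell import bot, status, viewer, order
def cam(n,f=None):
    c=viewer.read_camera(n)
    if f: cv2.imwrite('pics/'+f,c['frame'][:,:,::-1])
    K=np.array([[c['fx'],0,c['cx']],[0,c['fy'],c['cy']],[0,0,1.]]);R=cv2.Rodrigues(np.array(c['rvec'],float))[0]
    return K,R,np.array(c['tvec'],float)
def save(n,f):
    K,R,t=cam(n,f); np.savez('pics/'+f+'.npz',K=K,R=R,t=t)
def load(f):
    d=np.load('pics/'+f+'.npz'); return d['K'],d['R'],d['t']
def atz(C,p,z):
    K,R,t=C; d=R.T@np.linalg.solve(K,[p[0],p[1],1]); o=-R.T@t
    return o+d*(z-o[2])/d[2]
def tri(C1,p1,C2,p2):
    P=[c[0]@np.c_[c[1],c[2]] for c in (C1,C2)]
    X=cv2.triangulatePoints(P[0],P[1],np.array(p1,float).reshape(2,1),np.array(p2,float).reshape(2,1)).ravel()
    return X[:3]/X[3]
E
python3 - <<'E'
from h import *
save('scene','s0.png');save('side','d0.png')
s=status.get_state();print(s['clock'],s['ee_pos'],s['orientation'])
for f in('s0.png','d0.png'):
    K,R,t=load(f);print(-R.T@t,K[0,0])
E
```

```text
0.1 [0.17784198 0.51995133 0.230578  ] [-5.15635050e-01 -3.09839267e+00  2.37261741e-03]
[ 1.36967117 -0.33558731  1.23717193] 604.0914671776303
[ 0.03518603 -0.60851278  1.01078257] 572.1252392930968
```

View pics/s0.png

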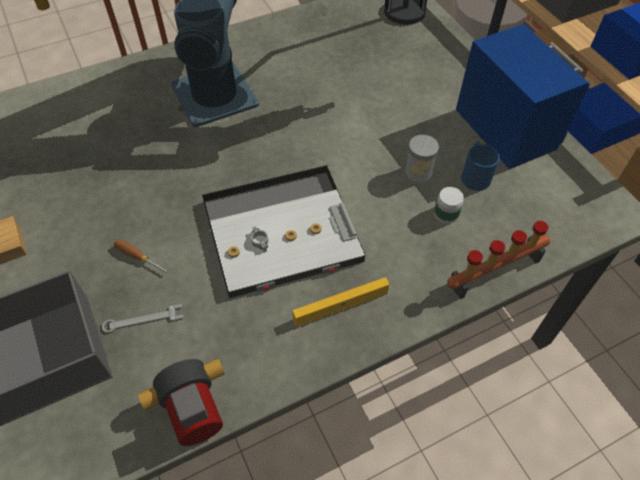

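View pics/d0.png

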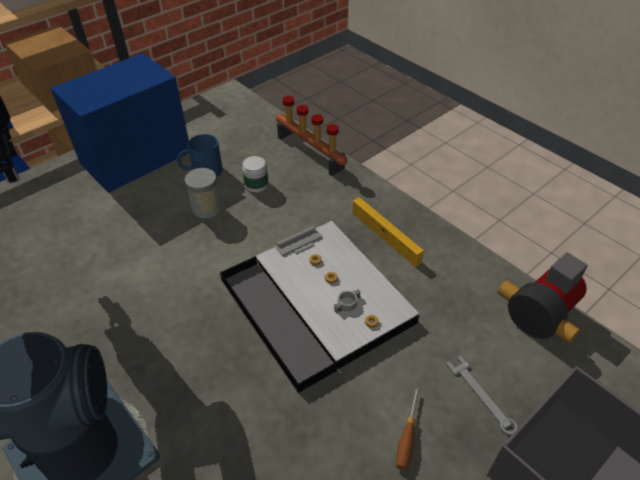

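The scene view shows the case at about (205–365, 170–295), with grommets at (234,252), (291,235) and (316,228), and the clamp at (260,238). The side view shows the same grommets at (372,321), (332,277) and (316,260), and the clamp at (348,300). I'll enlarge both.

```bash
python3 - <<'E'
import cv2
for f,(x,y) in {'s0':(195,160),'d0':(215,215)}.items():
    i=cv2.imread(f'pics/{f}.png')[y:y+145 if f=='s0' else y+180,x:x+180 if f=='s0' else x+210]
    k=4 if f=='s0' else 3
    cv2.imwrite(f'pics/{f}c.png',cv2.resize(i,None,fx=k,fy=k,interpolation=cv2.INTER_CUBIC))
E
```

```text
(no output)
```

View pics/s0c.png

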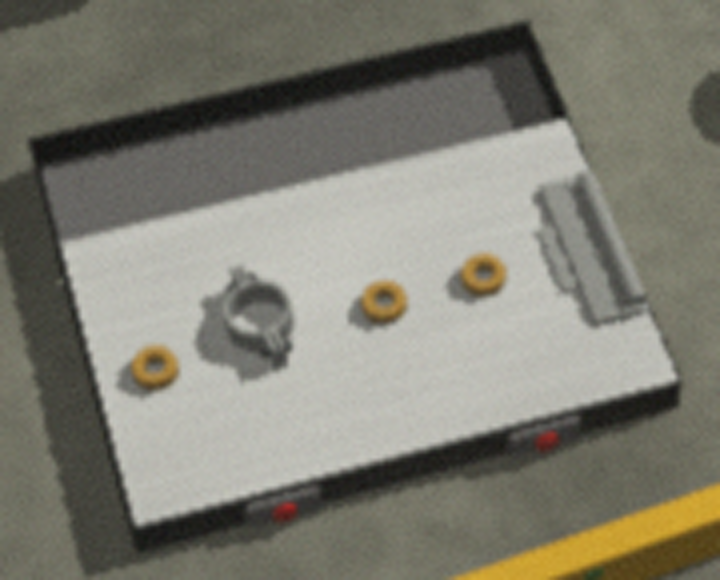

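View pics/d0c.png

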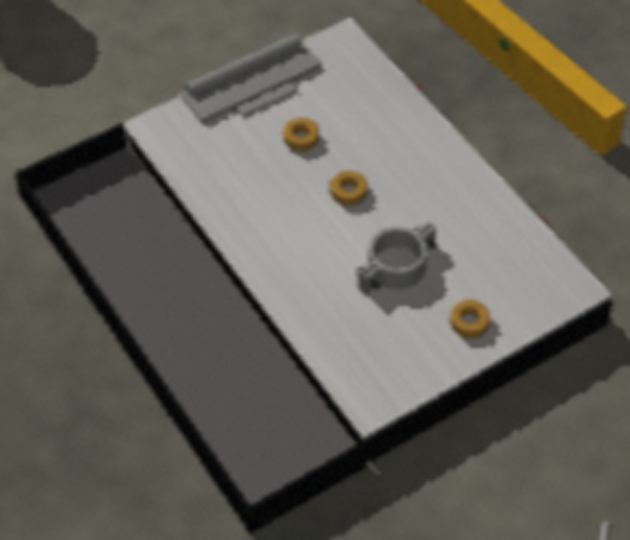

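The scene crop (4x) shows board corners at (62,240), (568,121), (679,380) and (135,527). Grommets are at (156,366), (384,300) and (484,273), and the clamp top is at about (258,308). The side crop (3x) has the same corners at (365,440), (127,125), (350,18) and (610,297). Its grommets are at (470,318), (349,186) and (301,133), and the clamp is at (398,252).

```bash
python3 - <<'E'
from h import *
S=load('s0.png');D=load('d0.png')
n=['o-','o+','b+','b-','gA','gB','gC','clamp']
s=np.array([(62,240),(568,121),(679,380),(135,527),(156,366),(384,300),(484,273),(258,308)])/4.+(195,160)
d=np.array([(365,440),(127,125),(350,18),(610,297),(470,318),(349,186),(301,133),(398,252)])/3.+(215,215)
X=np.array([tri(S,a,D,b) for a,b in zip(s,d)])
c=X[:4].mean(0);ux=X[2]+X[3]-X[0]-X[1];uy=X[1]+X[2]-X[0]-X[3];ux[2]=uy[2]=0
print('len',np.linalg.norm(ux)/2,np.linalg.norm(uy)/2,'angles',np.arctan2(ux[1],ux[0]),np.arctan2(-uy[0],uy[1]))
a=(np.arctan2(ux[1],ux[0])*.21+np.arctan2(-uy[0],uy[1])*.33)/.54
Rz=np.array([[np.cos(a),-np.sin(a)],[np.sin(a),np.cos(a)]])
print('c',c,'a',a)
for k,x in zip(n,X): print(k,x.round(4),'board',((x[:2]-c[:2])@Rz*1000).round(1),round((x[2]-c[2])*1000,1))
np.savez('board.npz',c=c,a=a)
# IK feasibility for push
for yb in (-.103,.033,.103):
  for xb in (.06,-.12):
    p=c[:2]+Rz@[xb,yb]; 
    print(p,np.hypot(*p))
E
```

```text
len 0.20892632425495003 0.32988739456979005 angles -0.15397886602450084 -0.1624258763951
c [ 0.58774645 -0.03323714  0.02971912] a -0.15914092791764478
o- [ 0.4573 -0.1797  0.0306] board [-105.6 -165.3] 0.8
o+ [0.5117 0.1453 0.0293] board [-103.4  164.2] -0.4
b+ [0.7171 0.1138 0.0304] board [104.4 165.7] 0.7
b- [ 0.6648 -0.2123  0.0286] board [ 104.5 -164.6] -1.1
gA [ 0.574  -0.1624  0.0376] board [   6.9 -129.7] 7.9
gB [ 0.5915 -0.021   0.0388] board [ 1.8 12.6] 9.1
gC [0.6002 0.042  0.0382] board [ 0.4 76.3] 8.5
clamp [ 0.5703 -0.0941  0.0492] board [ -7.6 -62.9] 19.5
[ 0.63066586 -0.14444381] 0.6469957049182254
[ 0.45294038 -0.1159192 ] 0.4675384995280244
[ 0.65221779 -0.01016233] 0.6522969536737161
[0.47449231 0.01836228] 0.47484747249016196
[0.66331069 0.05895313] 0.6659253297670593
[0.48558521 0.08747774] 0.49340181514020776
```

The measurements agree with the text: the board comes out 209 x 330 mm, grommet tops about 8.5 mm above it, and the clamp top 19.5 mm. The 4 mm height offset will be settled by a soft touch. I'll start with the grommet in the C lane.

```bash
cat >> h.py <<'E'
try:
    b=np.load('board.npz');c=b['c'];a=float(b['a']);t=a/2+np.pi/2
    ori=np.pi*np.array([np.cos(t),np.sin(t),0])
    Rz=np.array([[np.cos(a),-np.sin(a)],[np.sin(a),np.cos(a)]])
    def P(x,y,z): return np.r_[c[:2]+Rz@[x,y],z]
    def fmax(): return np.round(status.get_state()['wrist_force'],1)
except FileNotFoundError: pass
E
python3 - <<'E'
from h import *
bot.gripper_close()
bot.reach(P(.048,.0763,.13),ori)
save('wrist','w1.png')
bot.movel(P(.048,.0763,.05),v=.12)
hit=bot.movel(P(.048,.0763,.029),v=.015,max_force=4)
s=status.get_state();print(hit,s['ee_pos'],s['clock'],fmax())
bot.movel(np.r_[s['ee_pos'][:2],s['ee_pos'][2]+.004],v=.03)
save('side','d1.png');print(fmax())
w=cv2.imread('pics/w1.png');d=cv2.imread('pics/d1.png')[215:395,215:425]
cv2.imwrite('pics/m1.png',np.hstack([cv2.resize(w,(400,300)),cv2.resize(d,(350,300))]))
E
```

```text
True [0.6471278  0.03451127 0.03409917] 5.15 [-0.5  0.1  4.5]
[-0.5  0.1 -0.3]
```

View pics/m1.png

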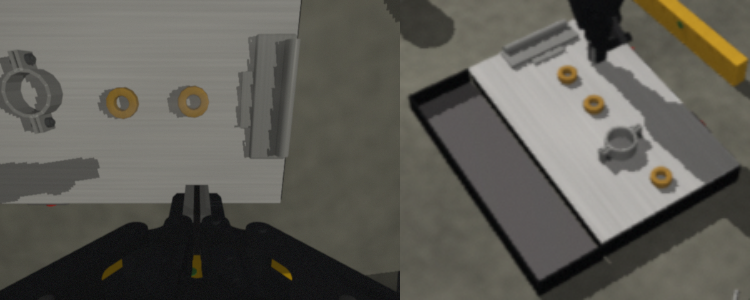

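Contact came at z = 0.0341, which confirms the 34 mm board height. In the wrist view the closed fingertips (column 196) line up with grommet C (column 193), and the side view shows them standing behind it. I'll push now.

```bash
python3 - <<'E'
from h import *
z=.038
bot.movel(P(-.104,.0763,z),v=.06); print(fmax())
bot.movel(P(-.104,.0763,.11),v=.15)
save('side','d2.png');s=status.get_state();print(s['clock'],s['ee_pos'])
bot.movel(P(.05,.0126,.11),v=.25); save('wrist','w2.png');
d=cv2.imread('pics/d2.png')[215:395,215:425];w=cv2.imread('pics/w2.png')
cv2.imwrite('pics/m2.png',np.hstack([cv2.resize(w,(400,300)),cv2.resize(d,(350,300))]))
E
```

```text
[ 1.  -0.4 -0.2]
8.8833 [0.49634526 0.05866995 0.10903312]
```

View pics/m2.png

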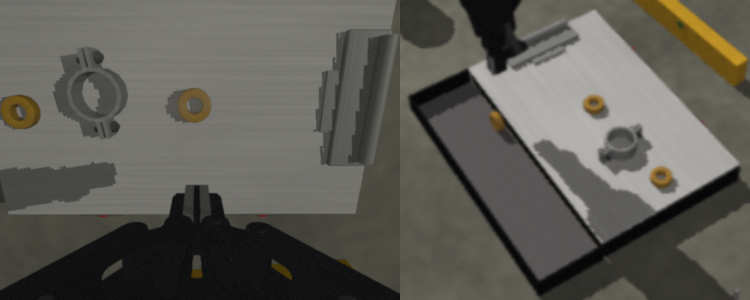

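The wrist view shows grommet B in line with the fingers (columns 194 and 196). In the side view the first grommet has gone over the edge, on its rim in the trough at mosaic position (496,121). I'll push the other two and then check all three.

```bash
python3 - <<'E'
from h import *
z=.038
for y,x0 in((.0126,.05),(-.1297,.055)):
    bot.movel(P(x0,y,.11),v=.3)
    bot.movel(P(x0,y,z),v=.1)
    bot.movel(P(-.104,y,z),v=.06); print(fmax())
    bot.movel(P(-.104,y,.11),v=.15)
bot.movel(P(-.03,-.10,.25),v=.25)
save('scene','s3.png');save('side','d3.png');print(status.get_state()['clock'])
s=cv2.imread('pics/s3.png')[160:305,195:375];d=cv2.imread('pics/d3.png')[215:395,215:425]
cv2.imwrite('pics/m3.png',np.hstack([cv2.resize(s,(400,330),interpolation=2),cv2.resize(d,(390,330),interpolation=2)]))
E
```

```text
[ 0.5 -0.1 -0. ]
[-0.6 -1.1  0.8]
20.2667
```

View pics/m3.png

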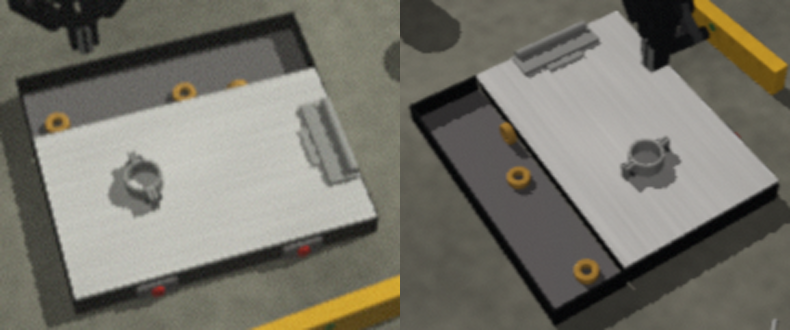

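All three grommets are in the trough and the clamp hasn't moved. Grommet C is leaning against the +x wall and hasn't moved since the last picture. Before handing in, I'll check its position and the clamp shift with numbers.

```bash
python3 - <<'E'
from h import *
D=load('d3.png')
off=P(-.1485,0,0)[:2]
for n,p in {'C':(57.6,72),'B':((518-400)/1.857,177/1.833),'A':((586-400)/1.857,270/1.833)}.items():
    for z in (.012,.018,.024,.034): print(n,z,((atz(D,np.array(p)+215,z)[:2]-off)@Rz*1000).round(1))
i0,i1,i2=(cv2.imread(f'pics/{f}.png',0) for f in('d0','d2','d3'))
T=i0[290:312,334:362]
m=cv2.minMaxLoc(cv2.matchTemplate(i2[270:330,314:382],T,5));print('clamp px shift',np.subtract(m[3],(20,20)),m[1])
T=i1[278:298,262:284]
m=cv2.minMaxLoc(cv2.matchTemplate(i2[258:318,242:304],T,5));print('C px shift',np.subtract(m[3],(20,20)),m[1])
s=(cv2.imread('pics/s3.png')[165:225,270:330]);d=cv2.imread('pics/d3.png')[260:320,245:305]
cv2.imwrite('pics/m4.png',np.hstack([cv2.resize(k,(400,400),interpolation=2) for k in(s,d)]))
E
```

```text
C 0.012 [37.  77.2]
C 0.018 [35.  72.8]
C 0.024 [32.9 68.4]
C 0.034 [29.5 61. ]
B 0.012 [14.4 11.4]
B 0.018 [12.5  7.4]
B 0.024 [10.6  3.4]
B 0.034 [ 7.4 -3.3]
A 0.012 [  13.5 -136.8]
A 0.018 [  11.6 -140. ]
A 0.024 [   9.6 -143.1]
A 0.034 [   6.4 -148.3]
clamp px shift [0 0] 0.9994243383407593
C px shift [0 0] 0.9996647238731384
```

View pics/m4.png

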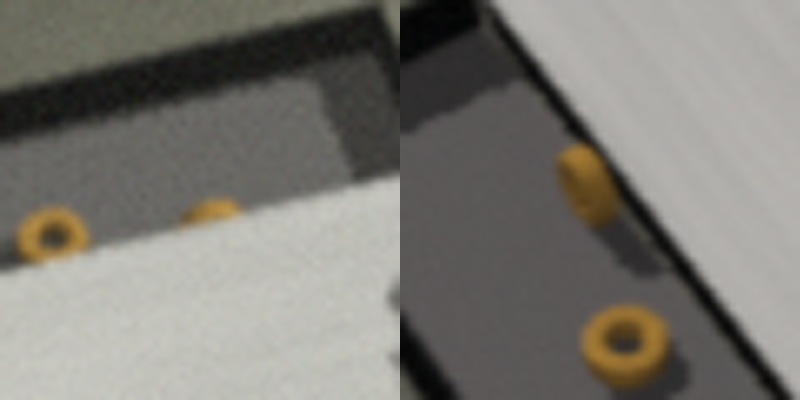

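In the crop, grommet C stands on its rim against the wall at x ≈ 35–37 mm, y ≈ 73–77 mm, about 14 mm up at its centre. That is inside the limits, and it hasn't moved for 11 s. The clamp has not shifted and the robot is clear of everything, so I'm handing the job in.

```bash
python3 -c "
from h import *
print(order.finish_job())"
```

```text
the job is handed in; nothing more can be done
None
```

The job is handed in at about 20 s: all three grommets are at rest in the trough (two flat, one on its rim against the wall, within limits) and the clamp has not moved; the hand-in call returned no verdict.

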